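# Stamp a sample cap with the spring marking stamp

## Robot

A 7-joint arm with a two-finger parallel gripper is mounted at the origin on the work surface. World frame = base frame: x ahead of the robot, y to its left, z up, the work surface at z = 0. Lengths are in m, angles in rad, forces in N, time in s.
With the tool pointing down it reaches from about 0.4 to 0.75 m from the base axis. Payload 19.5 kg.
Tool frame: the origin (TCP) lies at the centre of the arm's flange, where the gripper is bolted on; the fingertips stand 173 mm ahead of it and the grasp point (between the pads) lies bot.pinch_z ahead of it (bot.pinch_z is the distance from the TCP to the grasp point, in m); z points along the fingers, y is the direction in which the jaws open and shut (so a half turn about z gives the same grasp; the last joint's range is limited). The gripper opens to 85 mm and grips with 20 to 120 N. Pads are 22 mm wide; open, the fingers measure 114 mm over their backs; the gripper's body (76 mm by 85 mm) begins 54 mm behind the grasp point. The pads swing forward as they close: fully open they stand 13 mm farther back than shut.
Start: joints at [-1.311, 0.707, -0.028, 1.485, 0.022, 0.951, -0.075], TCP at [0.171, 0.549, 0.405] pointing down, gripper open.
Joint ranges: [-2.71, 2.71], [-0.32, 2.16], [-1.57, 1.52], [0, 2.45], [-1.46, 4.6], [0, 2.02], [-2.83, 2.83]. Speed limits (rad/s): [1.89, 1.89, 2.57, 2.57, 3.01, 3.01, 3.01].

## Interface

Orientations are given as [roll, pitch, yaw] about the fixed x, y, z axes, in that order (R = Rz(yaw) Ry(pitch) Rx(roll)).
In Python, from rig import bot, read_camera, finish_job gives the robot as it stands.
- The arm moves only by the shell command python3 -m pendant 'ROWS'. ROWS is a JSON object of lists of equal length, an entry for each row: "grip": the gripper command: -1 is shut, 1 is fully open, values between are in proportion; "slide": the shift along the world's x, y, z in cm, a list of three; "twist": the turn, a rotation vector about the world's x, y, z in degrees, a list of three. In form: {"grip": [grip, ...], "slide": [[dx, dy, dz], ...], "twist": [[rx, ry, rz], ...]}. A call has 1 to 8 rows; each row is the pose to reach, as a shift and turn from the pose commanded when the call began; what a row does not reach only later rows make up. A row lasts 1/10 s, in which the tool goes at most 50 mm and 8.59 degrees, less where a joint would pass 70% of its speed; a pose out of reach is approached as far as the arm can. A call with a gripper value outside its range is refused whole. The fingers move at their own pace and stop on an object; the grip force is fixed at half the most. Time passes only in rows, so rows that repeat a pose let the fingers close. It gives the time, the measured TCP pose, the force and the opening at its end, in the units of the state.
- bot.read_state(): the state, without advancing time (a new reading comes with each control period).
- read_camera(name): name is "side" or "top"; returns a dict with "pixels" (400x640x3 uint8, red, green, blue), "depth" (400x640 float32, m along the optical axis (not along the pixel's ray), 0 where there is no reading), "fov_y" (degrees; the focal length in pixels is half the picture's height over the tangent of half this angle, whatever the lens; pixels are square), "cx", "cy" (the principal point, pixels), "rvec" (rotation vector, rad) and "tvec" (3), from world to camera coordinates, as OpenCV has them. Camera axes: x right, y down, z forward; pixel columns grow to the right and rows downward; lengths in m; the calibration is good to about 2 mm. A picture is of the moment at which its call begins.
- finish_job(): hands the job in, once; it reports no verdict.
The state is a dict: "time_s": time; "q": joint angles; "qd": joint speeds; "joint_torque": joint torques, N m; "position": TCP position; "ee_rot": TCP orientation; "ft_force": force on the tool from outside, world axes, zero at the start; "torque": the same for the moment, N m; "width": opening from 0.0 (shut) to 1.0 (fully open).
Only numpy, scipy, OpenCV 4.12 (cv2) and the standard library are available. Lean on these libraries where they do the work, as an engineer would, in place of code of your own. Each camera call takes 0.05 s, during which the arm holds its last target.

## Task

Stamp the cap that sits in the bench marking stamp: take the upright knob and draw the striker back, without letting it slip, until the sear catches, ease it onto the sear and take your hand off, so that the sear alone holds it; then press the trip paddle to fire it, so that the punch is driven into the cap. Be gentle: the end stop just beyond the catch must bear no more than 18 N, and the paddle no more than 25 N. At the end leave the paddle free to spring back, and leave the cup, the jar and the spare cap where they stand.

Things in the scene. Friction and masses are not known exactly. Their poses are not given: they have to be found in the camera images.
- tester: Bench marking stamp: base plate 340 x 100 x 12 mm with all its mechanism on it, highest part 125 mm; fixed to the bench. Origin: centre of the plate's underside. Its x axis is the stamping direction, towards nose block, punch, cap and anvil at its +x end; z up. The sear carrier (two grey cheeks, 62 mm over both, top 76 mm up) is set anywhere within 16 mm either way along x, so where the sear catches varies.
- knob (a point): Centre of the striker's grip: upright dark steel stem, 18 mm across, 60 mm tall (65 to 125 mm above the bench), this point 102 mm up. At rest it lies at x +50 mm, y 0 of the stamp. Below it is a block 30 x 36 mm with its top at 65 mm. It slides only along the stamp's x axis; drawing it back moves it towards the stamp's -x. Gripping it across y leaves both fingers free; nothing else there is over 80 mm high.
- striker (a joint): Draw of the striker in m: 0 at rest, grows as the knob is drawn towards the stamp's -x; below 0 (to -0.006) once it has driven the punch. Spring 5 N at rest and 0.08 N more per mm. The sear clicks in and will hold somewhere between 0.023 and 0.057, after a short extra drag of 3 to 6 N as its tooth rides up the ramp; a rigid end stop (lugs against the stop roller) comes only about 3 mm beyond the holding point.
- paddle (a point): Point on the stamp, at x -153 mm, y 0, 96 mm up, where the trip paddle is pressed. The paddle is a level steel plate 60 mm (along x) by 32 mm on the tail of the sear lever; its top is 96 mm up, and its middle lies within 16 mm either way along x of this point, as the sear carrier is set; so the point is always on the plate. Free above; press straight down.
- sear (a joint): Turn of the sear lever in rad: 0 at rest (tooth down), grows as the paddle goes down (55 to 87 mm arm) or as the tooth rides over the striker's ramp; 0.25 is the rigid end. A spring brings it back. With the striker caught, the paddle gives way at about 4 to 12 N and the sear lets go at about 0.06 to 0.12 (3 to 10 mm of paddle travel).
- punch (a joint): Travel of the punch in m: 0 with its tip 1 mm clear of the cap, 0.006 fully driven into it. A tight steel pin 10 mm thick that stays where it is driven (18 N to push); only the striker's blow moves it.
- cup_mid (a point): White plastic cup, 48 mm across, 50 mm tall, loose; this point on its axis half-way up. Leave alone.
- jar_mid (a point): Small amber jar, 44 mm across, 70 mm tall, loose; this point on its axis half-way up. Leave alone.
- spare_cap_mid (a point): Spare aluminium cap, a disc 40 mm across, 9 mm thick, lying flat, loose; this point at its centre. Leave alone.
- stop (a joint): Steel roller 30 mm across, 38 mm wide, on the sear pivot between the cheeks, 61 mm up: the end stop that the two lugs of the striker meet just beyond the catch. It turns freely (value in rad, of no use); it must not bear more than 18 N.

How it is judged:
By the outcome, as a careful person would: the job done as asked, in the order asked, and still so for the second after the job is handed in, with the robot touching nothing.
It also fails if it takes over 72 s, if anything falls off the work surface, if the arm or the gripper's body presses on something with over 40 N, if the wrist force passes 120 N, or if a joint passes its speed limit or range.

## Working session

There is one attempt and no reset: what is moved stays moved. The work goes in short steps, Python scripts to look and compute and a shell command to move; the robot and the scene stay as the last step left them, time stands still between calls to the robot, and variables do not carry over. Pictures are saved under pics/ and viewed, and the job is handed in when it is done.

```bash
mkdir -p pics; python3 - <<'E'
from rig import bot, read_camera
import cv2, numpy as np
print(bot.pinch_z, bot.read_state())
for n in ("side","top"):
    c=read_camera(n); cv2.imwrite(f"pics/{n}0.png",c["pixels"][:,:,::-1]); print(n,c["fov_y"],c["cx"],c["cy"],c["rvec"],c["tvec"])
    np.savez(f"{n}0.npz",**{k:np.array(v) for k,v in c.items()})
E
```

```text
0.1547 {'time_s': 0.0, 'q': array([-1.31073501,  0.70711218, -0.0276057 ,  1.4849799 ,  0.02199923,
        0.9508768 , -0.07549344]), 'qd': array([ 0.00053889, -0.00206969,  0.00085946,  0.00080239,  0.00017298,
        0.00093881,  0.00099444]), 'joint_torque': array([ 3.94706440e-04, -8.83190918e+01,  1.23487193e+00, -2.36169165e+01,
        1.69958750e-02,  6.34575510e-03,  6.14614194e-06]), 'position': array([0.17087091, 0.54895732, 0.40422668]), 'ee_rot': array([-3.14051965e+00,  4.00763531e-05,  2.83982864e+00]), 'ft_force': array([ 0.92536719, -1.13901596,  0.2957933 ]), 'torque': array([-0.01884609,  0.01259983,  0.00614132]), 'width': 1.001901646620894}
side 46.222188813815954 319.4370852924999 200.51014959707098 [ 0.42659741 -2.75868565  1.18709283] [0.58760319 0.19366771 0.7602512 ]
top 51.85433779380878 315.5265813351523 204.96656609149363 [ 2.21080735 -1.96102233  0.24400512] [-0.0546069   0.60702792  0.58832889]
```

View pics/side0.png

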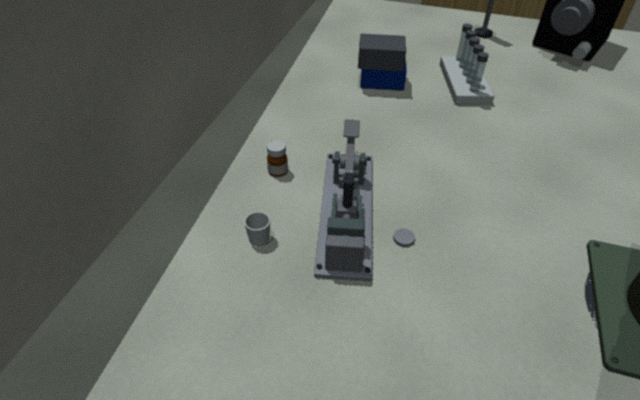

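View pics/top0.png

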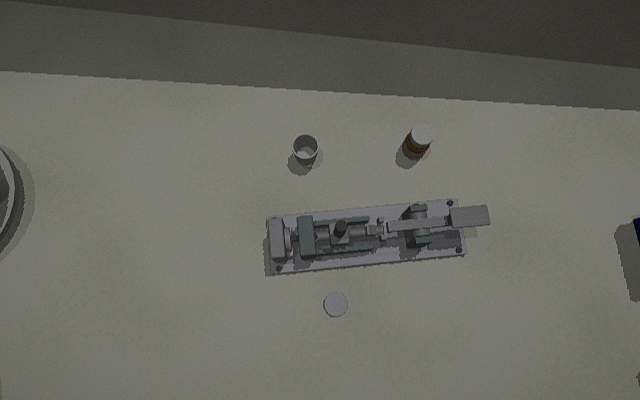

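The side view shows the stamp upright at about (348,215), with the knob at (348,185) and the paddle at (351,128). In the top view the plate spans (268,218) to (465,255), the knob top is at about (341,226) and the paddle at (470,216). Next I fit the stamp's pose from the depth.

```bash
cat > h.py <<'E'
import numpy as np, cv2
def cloud(c):
    f=200/np.tan(np.radians(float(c["fov_y"]))/2); d=c["depth"]; v,u=np.mgrid[:400,:640]
    P=np.stack([(u-c["cx"])/f*d,(v-c["cy"])/f*d,d],-1)
    R=cv2.Rodrigues(np.array(c["rvec"],float))[0]
    W=(P-np.array(c["tvec"]).ravel())@R; W[d<=0]=np.nan; return W
def proj(c,p):
    f=200/np.tan(np.radians(float(c["fov_y"]))/2)
    K=np.array([[f,0,float(c["cx"])],[0,f,float(c["cy"])],[0,0,1]])
    return cv2.projectPoints(np.array(p,float).reshape(-1,1,3),np.array(c["rvec"],float),np.array(c["tvec"],float),K,None)[0][:,0]
E
python3 - <<'E'
from h import *
for n in("side","top"):
    c=dict(np.load(f"{n}0.npz")); W=cloud(c)
    ps=[(348,178),(351,128),(258,218),(404,236),(277,146),(347,270)] if n=="side" else [(341,225),(470,216),(305,140),(336,304),(422,132),(275,265),(459,250)]
    for u,v in ps: print(n,u,v,W[v,u].round(4))
    x=W.reshape(-1,3); 
    # plate band, near stamp
    k=W[215,400] if n=="top" else W[215,348]
    m=(x[:,2]>.006)&(x[:,2]<.018)&(np.hypot(*(x[:,:2]-k[:2]).T)<.25)
    r=cv2.minAreaRect(x[m][:,:2].astype(np.float32)); print(n,m.sum(),r, cv2.boxPoints(r))
    t=(x[:,2]>.115)&(x[:,2]<.135)&(np.hypot(*(x[:,:2]-k[:2]).T)<.25); print("knobtop",t.sum(),x[t].mean(0) if t.any() else 0)
    t=(x[:,2]>.0905)&(x[:,2]<.101)&(np.hypot(*(x[:,:2]-k[:2]).T)<.25); print("96",t.sum(),x[t].mean(0),cv2.minAreaRect(x[t][:,:2].astype(np.float32)))
E
```

```text
side 348 178 [ 0.5743 -0.0296  0.1257]
side 351 128 [ 0.6164 -0.2202  0.0954]
side 258 218 [0.7265 0.0278 0.0343]
side 404 236 [ 0.4613 -0.0368  0.0069]
side 277 146 [ 0.753  -0.1441  0.0712]
side 347 270 [0.5409 0.0809 0.0168]
side 3290 ((0.6070524454116821, -0.07133921980857849), (0.3062000274658203, 0.3451665937900543), 12.941431999206543) [[ 0.41919038  0.06257287]
 [ 0.49649212 -0.27382633]
 [ 0.7949145  -0.2052513 ]
 [ 0.71761274  0.13114789]]
knobtop 86 [ 0.57141826 -0.02281291  0.12224445]
96 312 [ 0.60936594 -0.19168959  0.09530987] ((0.5991999506950378, -0.13309434056282043), (0.031854353845119476, 0.24184231460094452), 11.084297180175781)
top 341 225 [ 0.571  -0.0236  0.1257]
top 470 216 [ 0.6149 -0.2215  0.0963]
top 305 140 [0.7369 0.0522 0.0287]
top 336 304 [ 0.4598 -0.0345  0.0082]
top 422 132 [ 0.7582 -0.1458  0.07  ]
top 275 265 [0.5116 0.0756 0.012 ]
top 459 250 [ 0.5733 -0.2323  0.0199]
top 6735 ((0.6058290600776672, -0.06736621260643005), (0.30704689025878906, 0.33968961238861084), 12.414041519165039) [[ 0.41938275  0.0655039 ]
 [ 0.49240738 -0.26624364]
 [ 0.79227537 -0.20023632]
 [ 0.71925074  0.13151121]]
knobtop 123 [ 0.5702998  -0.02318737  0.12478869]
96 804 [ 0.61391702 -0.21568178  0.09642003] ((0.5962870121002197, -0.13200119137763977), (0.032186754047870636, 0.24053522944450378), 12.380982398986816)
```

```bash
python3 - <<'E'
from h import *
for n in("side","top"):
    c=dict(np.load(f"{n}0.npz")); W=cloud(c); x=W.reshape(-1,3)
    a=np.radians(102.3); ex=np.array([np.cos(a),np.sin(a)]); ey=np.array([-ex[1],ex[0]])
    k=np.array([.571,-.0235]); l=np.c_[(x[:,:2]-k)@ex,(x[:,:2]-k)@ey]
    m=(x[:,2]>.009)&(x[:,2]<.015)&(abs(l[:,1])<.06)&(l[:,0]>-.24)&(l[:,0]<.14)
    r=cv2.minAreaRect(x[m][:,:2].astype(np.float32)); print(n,r)
    for lo,hi,nm in((.092,.1,"paddle"),(.118,.13,"knob"),(.070,.08,"cheek/76"),(.06,.068,"65")):
        t=(x[:,2]>lo)&(x[:,2]<hi)&(abs(l[:,1])<.06)&(abs(l[:,0])<.24)
        if nm=="paddle": t&=l[:,0]<-.155
        if nm!="65": print(nm,t.sum(),x[t].mean(0).round(4),"local rel knob",l[t].mean(0).round(4),l[t].min(0).round(4),l[t].max(0).round(4))
    # axis from strip (96) line
    t=(x[:,2]>.092)&(x[:,2]<.1)&(abs(l[:,1])<.03)&(l[:,0]<-.165)&(l[:,0]>-.24)
    print("padrect",cv2.minAreaRect(x[t][:,:2].astype(np.float32)))
    cnr=[]
E
python3 - <<'E'
import sys; sys.path.insert(0,'.')
from h import *
import os; os.chdir('.')
c=dict(np.load("top0.npz")); im=c["pixels"][190:290,250:510,::-1]; cv2.imwrite("pics/topz.png",cv2.convertScaleAbs(cv2.resize(im,None,fx=3,fy=3),alpha=1.6))
E
```

```text
side ((0.5837664008140564, -0.07485280930995941), (0.09874734282493591, 0.3412851095199585), 12.685876846313477)
paddle 262 [ 0.6159 -0.2204  0.0954] local rel knob [-0.202  -0.0019] [-0.2343 -0.0179] [-0.1727  0.014 ]
knob 74 [ 0.5717 -0.0232  0.1232] local rel knob [ 0.0001 -0.0007] [-0.0101 -0.0086] [0.0073 0.0073]
cheek/76 1353 [ 0.5701 -0.0181  0.0755] local rel knob [ 0.0055 -0.0003] [-0.1782 -0.0324] [0.1099 0.0319]
padrect ((0.6158155202865601, -0.22256073355674744), (0.03179806470870972, 0.061569180339574814), 14.382819175720215)
top ((0.5826449394226074, -0.07259240746498108), (0.10055558383464813, 0.33973726630210876), 12.653512954711914)
paddle 786 [ 0.615  -0.2199  0.0964] local rel knob [-0.2012 -0.0011] [-0.2317 -0.0178] [-0.1714  0.0144]
knob 118 [ 0.5705 -0.0233  0.1251] local rel knob [0.0003 0.0005] [-0.0079 -0.0081] [0.0087 0.0088]
cheek/76 1935 [ 0.5789 -0.062   0.0762] local rel knob [-0.0393  0.0005] [-0.1777 -0.0321] [0.1116 0.0325]
padrect ((0.6156135201454163, -0.22004251182079315), (0.032186754047870636, 0.06026005372405052), 12.380982398986816)
```

View pics/topz.png

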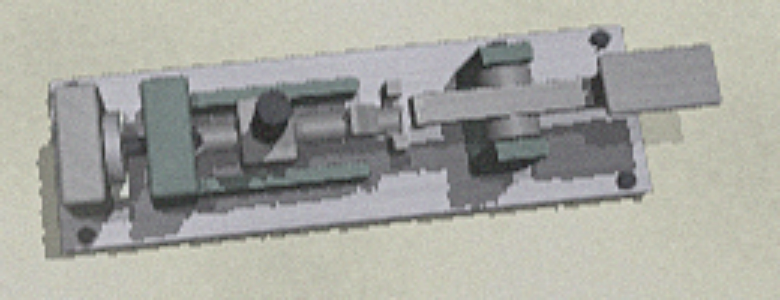

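```bash
python3 - <<'E'
from h import *
c=dict(np.load("top0.npz")); W=cloud(c); x=W.reshape(-1,3)
a=np.radians(102.65); ex=np.array([np.cos(a),np.sin(a)]); ey=np.array([-ex[1],ex[0]])
o=np.array([.583,-.0735]); l=np.c_[(x[:,:2]-o)@ex,(x[:,:2]-o)@ey]
for s in np.arange(-.19,.08,.006):
    t=(abs(l[:,0]-s)<.003)&(abs(l[:,1])<.05)
    out=[]
    for y in(-.03,-.02,-.01,0,.01,.02,.03):
        tt=t&(abs(l[:,1]-y)<.005); out.append(int(np.nanmax(x[tt,2])*1000) if tt.any() else -1)
    print(round(s*1000),out)
k=np.array([.571,-.0238]);p=o-.153*ex; print(k,o+.05*ex,p)
E
```

```text
-190 [-1, -1, -1, 1, 3, 3, 3]
-184 [2, -1, -1, 1, 2, 2, 2]
-178 [-1, 95, 98, 98, 98, 96, 3]
-172 [-1, -1, 97, 99, 98, 97, 1]
-166 [12, 95, 99, 98, 98, 98, 14]
-160 [13, -1, 98, 98, 98, 95, 15]
-154 [13, -1, 98, 98, 99, 97, 15]
-148 [14, 96, 99, 98, 98, 97, 14]
-142 [15, 14, 99, 100, 98, 98, 14]
-136 [13, 14, 99, 98, 98, 96, 14]
-130 [13, 93, 98, 98, 99, 94, 14]
-124 [15, 14, 99, 97, 98, 96, 14]
-118 [15, 14, 94, 96, 93, 14, 14]
-112 [14, 14, 80, 80, 80, 14, 13]
-106 [-1, -1, 80, 81, 80, -1, 14]
-100 [-1, -1, 79, 80, 79, -1, 14]
-94 [76, 76, 78, 80, 79, 76, 78]
-88 [78, 77, 79, 79, 80, 78, 78]
-82 [78, 78, 80, 81, 80, 78, 78]
-76 [78, 78, 80, 80, 79, 77, 78]
-70 [78, 78, 80, 81, 79, 78, 79]
-64 [76, 74, 79, 81, 79, 77, 78]
-58 [14, 14, 80, 81, 79, 16, 14]
-52 [14, 14, 79, 80, 81, 13, 15]
-46 [14, 14, 79, 80, 80, 14, 15]
-40 [15, 16, 79, 80, 79, 14, 14]
-34 [14, 14, 78, 79, 80, 14, 15]
-28 [14, -1, 79, 80, 79, 14, 14]
-22 [15, 69, 69, 60, 69, 70, 14]
-16 [14, 69, 70, 60, 70, 70, 14]
-10 [15, 15, 60, 62, 60, 15, 14]
-4 [43, 43, 65, 65, 64, 43, 43]
2 [45, 43, 68, 67, 67, 43, 44]
8 [42, 44, 67, 68, 67, 44, 43]
14 [43, 44, 56, 61, 57, 43, 43]
20 [44, 42, 57, 61, 58, 44, 44]
26 [43, 44, 56, 59, 58, 45, 43]
32 [44, 43, 56, 60, 57, 44, 45]
38 [44, 66, 64, 67, 67, 67, 43]
44 [43, 44, 123, 127, 125, 67, 44]
50 [43, 45, 126, 127, 126, 68, 43]
56 [43, 66, 127, 127, 127, 67, 44]
62 [43, 67, 67, 124, 67, 67, 44]
68 [43, 57, 65, 67, 67, 65, 44]
74 [44, 44, 56, 60, 58, 45, 45]
[ 0.571  -0.0238] [ 0.57205026 -0.0247137 ] [ 0.61650621 -0.22278608]
```

```bash
python3 -m pendant '{"grip":[1,1,1,1,1,1,1,1],"slide":[[5,-6.5,0],[10,-13,0],[15,-20,0],[20,-27,0],[25,-34,0],[30,-41,0],[35,-48,0],[40,-55,0]],"twist":[[0,0,-8],[0,0,-16],[0,0,-24],[0,0,-32],[0,0,-40],[0,0,-48],[0,0,-55],[0,0,-60]]}'
```

```text
time_s: 0.9
position: [0.4084, 0.2249, 0.4046]
ee_rot: [-3.141, 0.0, 1.788]
ft_force: [0.2, 1.0, -0.1]
width: 1.001
```

```bash
python3 -m pendant '{"grip":[1,1,1,1,1,1,1,1],"slide":[[2.5,-4,0],[5,-8,0],[7.5,-12,0],[10,-16,0],[12.5,-20,0],[15,-23,-1],[16,-24.5,-2],[16,-24.5,-3]],"twist":[[0,0,0],[0,0,0],[0,0,0],[0,0,0],[0,0,0],[0,0,0],[0,0,0],[0,0,0]]}';  python3 -m pendant '{"grip":[1,1],"slide":[[0,0,0],[0,0,0]],"twist":[[0,0,0],[0,0,0]]}'
```

```text
time_s: 1.7
position: [0.5683, -0.0208, 0.3737]
ee_rot: [-3.141, 0.001, 1.789]
ft_force: [-0.3, 1.0, 0.6]
width: 1.001
time_s: 1.9
position: [0.5674, -0.0174, 0.3748]
ee_rot: [-3.141, -0.001, 1.794]
ft_force: [-0.6, -0.4, -0.1]
width: 0.998
```

```bash
python3 -m pendant '{"grip":[1,1,1,1,1,1,1],"slide":[[0.2,-0.4,-2],[0.4,-0.7,-4.5],[0.4,-0.7,-7],[0.4,-0.7,-9.5],[0.4,-0.7,-11],[0.4,-0.7,-11.5],[0.4,-0.7,-11.5]],"twist":[[0,0,0],[0,0,0],[0,0,0],[0,0,0],[0,0,0],[0,0,0],[0,0,0]]}'; python3 - <<'E'
from rig import read_camera
from h import *
for n in("side","top"):
    c=read_camera(n); cv2.imwrite(f"pics/{n}1.png",cv2.convertScaleAbs(cv2.resize(c["pixels"][80:300,200:520,::-1],None,fx=2,fy=2),alpha=1.6))
E
```

```text
time_s: 2.6
position: [0.5717, -0.0248, 0.26]
ee_rot: [-3.142, -0.0, 1.793]
ft_force: [-0.0, 0.0, 0.2]
width: 0.997
```

View pics/side1.png

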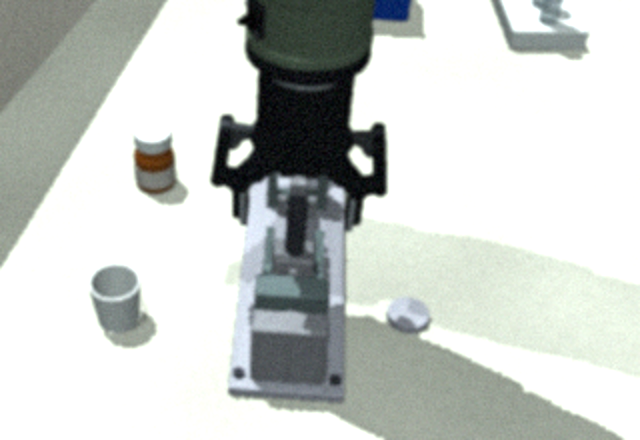

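View pics/top1.png

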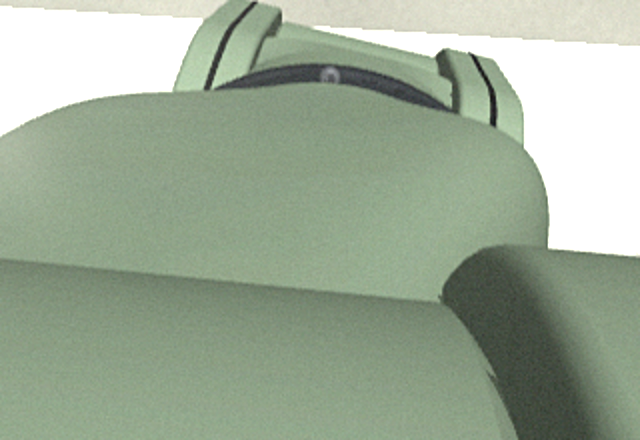

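The side view shows the knob, at (297,220), between the open fingers at (240,200) and (355,205). In the top view the arm hides the stamp. Closing the gripper now.

```bash
python3 -m pendant '{"grip":[-0.2,-0.6,-1,-1,-1,-1,-1,-1],"slide":[[0,0,0],[0,0,0],[0,0,0],[0,0,0],[0,0,0],[0,0,0],[0,0,0],[0,0,0]],"twist":[[0,0,0],[0,0,0],[0,0,0],[0,0,0],[0,0,0],[0,0,0],[0,0,0],[0,0,0]]}';python3 -m pendant '{"grip":[-1,-1],"slide":[[0,0,0],[0,0,0]],"twist":[[0,0,0],[0,0,0]]}'
```

```text
time_s: 3.5
position: [0.5714, -0.0254, 0.2599]
ee_rot: [-3.141, -0.0, 1.792]
ft_force: [-3.7, -0.2, 6.6]
width: 0.192
time_s: 3.7
position: [0.5715, -0.0254, 0.2599]
ee_rot: [-3.141, -0.0, 1.792]
ft_force: [-4.5, 0.4, 7.2]
width: 0.199
```

```bash
python3 -m pendant '{"grip":[-1,-1,-1,-1,-1,-1],"slide":[[0.055,-0.244,0],[0.11,-0.488,0],[0.219,-0.976,0],[0.328,-1.464,0],[0.394,-1.757,0],[0.438,-1.952,0]],"twist":[[0,0,0],[0,0,0],[0,0,0],[0,0,0],[0,0,0],[0,0,0]]}';python3 -m pendant '{"grip":[-1,-1],"slide":[[0,0,0],[0,0,0]],"twist":[[0,0,0],[0,0,0]]}'
```

```text
time_s: 4.3
position: [0.5758, -0.0444, 0.2599]
ee_rot: [-3.141, -0.001, 1.793]
ft_force: [-6.1, 5.6, 9.1]
width: 0.194
time_s: 4.5
position: [0.5758, -0.0443, 0.2599]
ee_rot: [-3.141, -0.001, 1.793]
ft_force: [-5.8, 5.6, 9.3]
width: 0.195
```

```bash
python3 -m pendant '{"grip":[-1,-1,-1,-1,-1,-1],"slide":[[0.044,-0.195,0],[0.088,-0.39,0],[0.131,-0.586,0],[0.175,-0.781,0],[0.219,-0.976,0],[0.219,-0.976,0]],"twist":[[0,0,0],[0,0,0],[0,0,0],[0,0,0],[0,0,0],[0,0,0]]}';python3 -m pendant '{"grip":[-1,-1,-1],"slide":[[0.022,-0.098,0],[0.044,-0.195,0],[0.044,-0.195,0]],"twist":[[0,0,0],[0,0,0],[0,0,0]]}'
```

```text
time_s: 5.1
position: [0.5779, -0.0535, 0.2599]
ee_rot: [-3.14, -0.002, 1.793]
ft_force: [-7.1, 8.6, 9.5]
width: 0.193
time_s: 5.4
position: [0.5783, -0.0553, 0.2599]
ee_rot: [-3.14, -0.003, 1.794]
ft_force: [-7.9, 9.9, 11.9]
width: 0.191
```

```bash
for i in 1 2 3; do python3 -m pendant '{"grip":[-1,-1,-1],"slide":[[0.011,-0.049,0],[0.022,-0.098,0],[0.022,-0.098,0]],"twist":[[0,0,0],[0,0,0],[0,0,0]]}' | grep -E "pos|force"; done; python3 -c "
from rig import bot
s=bot.read_state();print(s['position'],s['ft_force'],s['time_s'])"
```

```text
position: [0.5785, -0.0561, 0.2599]
ft_force: [-7.5, 10.8, 11.2]
position: [0.5787, -0.0573, 0.2599]
ft_force: [-7.1, 9.1, 10.3]
position: [0.579, -0.0585, 0.2599]
ft_force: [-6.5, 8.0, 9.8]
[ 0.57897956 -0.05851925  0.2598697 ] [-6.47555926  8.01748361  9.78255764] 6.3
```

```bash
for i in 1 2; do python3 -m pendant '{"grip":[-1,-1,-1],"slide":[[0.011,-0.049,0],[0.011,-0.049,0],[0.011,-0.049,0]],"twist":[[0,0,0],[0,0,0],[0,0,0]]}' | grep -E "pos|force"; done
```

```text
position: [0.5791, -0.059, 0.2599]
ft_force: [-7.4, 8.1, 9.1]
position: [0.5792, -0.0594, 0.2599]
ft_force: [-7.8, 6.7, 10.6]
```

```bash
for i in 1 2; do python3 -m pendant '{"grip":[-1,-1,-1],"slide":[[0.011,-0.049,0],[0.011,-0.049,0],[0.011,-0.049,0]],"twist":[[0,0,0],[0,0,0],[0,0,0]]}' | grep -E "time|pos|force"; done
python3 - <<'E'
from rig import read_camera
from h import *
c=read_camera("side"); np.savez("side2.npz",**{k:np.array(v) for k,v in c.items()}); cv2.imwrite(f"pics/side2.png",cv2.convertScaleAbs(cv2.resize(c["pixels"][100:300,270:430,::-1],None,fx=3,fy=3),alpha=1.6))
E
```

```text
time_s: 7.2
position: [0.5793, -0.0599, 0.2599]
ft_force: [-7.4, 8.4, 11.2]
time_s: 7.5
position: [0.5794, -0.0604, 0.2599]
ft_force: [-7.9, 7.9, 9.9]
```

View pics/side2.png

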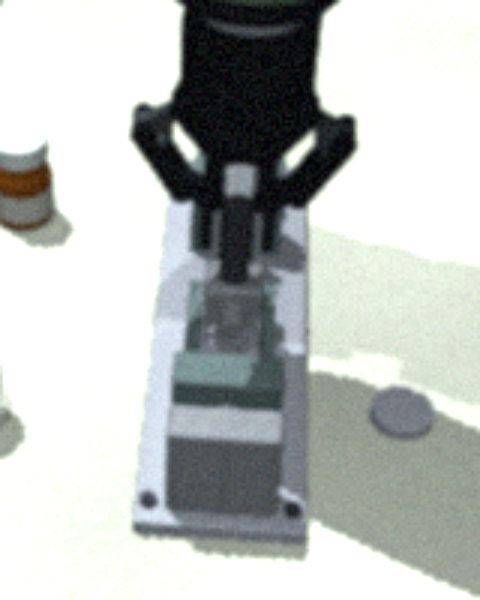

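```bash
for i in 1 2 3; do python3 -m pendant '{"grip":[-1,-1,-1],"slide":[[-0.005,0.024,0],[-0.011,0.049,0],[-0.011,0.049,0]],"twist":[[0,0,0],[0,0,0],[0,0,0]]}' | grep -E "time|pos|force"; done
```

```text
time_s: 7.85
position: [0.5793, -0.0602, 0.2599]
ft_force: [-5.5, 7.0, 9.8]
time_s: 8.15
position: [0.5793, -0.06, 0.2599]
ft_force: [-5.6, 4.0, 8.8]
time_s: 8.45
position: [0.5792, -0.0595, 0.2599]
ft_force: [-5.8, 4.5, 8.1]
```

```bash
for i in 1 2 3; do python3 -m pendant '{"grip":[-1,-1,-1],"slide":[[-0.005,0.024,0],[-0.011,0.049,0],[-0.011,0.049,0]],"twist":[[0,0,0],[0,0,0],[0,0,0]]}' | grep -E "time|pos|force"; done
```

```text
time_s: 8.75
position: [0.5791, -0.059, 0.2599]
ft_force: [-5.8, 3.1, 8.4]
time_s: 9.05
position: [0.5789, -0.0586, 0.2599]
ft_force: [-4.6, 3.7, 8.1]
time_s: 9.35
position: [0.5788, -0.0581, 0.2599]
ft_force: [-5.4, 3.4, 8.1]
```

```bash
python3 -m pendant '{"grip":[-1,-1,-1,-1,-1,-1],"slide":[[0.015,-0.07,0],[0.03,-0.135,0],[0.045,-0.2,0],[0.06,-0.27,0],[0.066,-0.293,0],[0.066,-0.293,0]],"twist":[[0,0,0],[0,0,0],[0,0,0],[0,0,0],[0,0,0],[0,0,0]]}' | grep -E "time|pos|force"; for i in 1 2; do python3 -m pendant '{"grip":[-1,-1,-1],"slide":[[0.006,-0.025,0],[0.011,-0.049,0],[0.011,-0.049,0]],"twist":[[0,0,0],[0,0,0],[0,0,0]]}' | grep -E "time|pos|force"; done
```

```text
time_s: 9.95
position: [0.5794, -0.0604, 0.2599]
ft_force: [-7.0, 8.0, 10.4]
time_s: 10.25
position: [0.5795, -0.0609, 0.2599]
ft_force: [-7.5, 8.5, 10.4]
time_s: 10.55
position: [0.5796, -0.0613, 0.2599]
ft_force: [-8.4, 9.6, 10.4]
```

```bash
python3 -m pendant '{"grip":[-1,-1,-1],"slide":[[0.006,-0.025,0],[0.011,-0.049,0],[0.011,-0.049,0]],"twist":[[0,0,0],[0,0,0],[0,0,0]]}' | grep -E "time|pos|force"; python3 -m pendant '{"grip":[-1,-1,-1],"slide":[[0,0,0],[0,0,0],[0,0,0]],"twist":[[0,0,0],[0,0,0],[0,0,0]]}' | grep -E "time|pos|force"
```

```text
time_s: 10.85
position: [0.5797, -0.0618, 0.2599]
ft_force: [-8.2, 8.4, 10.3]
time_s: 11.15
position: [0.5797, -0.0619, 0.2599]
ft_force: [-7.7, 8.1, 9.6]
```

Still moving freely, with no rise in force. I'll carry on in small steps.

```bash
for i in 1 2; do python3 -m pendant '{"grip":[-1,-1,-1],"slide":[[0.006,-0.025,0],[0.011,-0.049,0],[0.011,-0.049,0]],"twist":[[0,0,0],[0,0,0],[0,0,0]]}' | grep -E "time|pos|force"; done
```

```text
time_s: 11.45
position: [0.5799, -0.0625, 0.2599]
ft_force: [-6.9, 8.0, 10.2]
time_s: 11.75
position: [0.58, -0.063, 0.2599]
ft_force: [-6.3, 6.4, 9.9]
```

```bash
for i in 1 2; do python3 -m pendant '{"grip":[-1,-1,-1],"slide":[[-0.006,0.025,0],[-0.011,0.049,0],[-0.011,0.049,0]],"twist":[[0,0,0],[0,0,0],[0,0,0]]}' | grep -E "time|pos|force"; done
```

```text
time_s: 12.05
position: [0.5799, -0.0628, 0.2599]
ft_force: [-5.6, 4.7, 8.7]
time_s: 12.35
position: [0.5798, -0.0626, 0.2599]
ft_force: [-4.5, 3.7, 9.0]
```

```bash
for i in 1 2; do python3 -m pendant '{"grip":[-1,-1,-1],"slide":[[-0.006,0.025,0],[-0.011,0.049,0],[-0.011,0.049,0]],"twist":[[0,0,0],[0,0,0],[0,0,0]]}' | grep -E "time|pos|force"; done
```

```text
time_s: 12.65
position: [0.5798, -0.0624, 0.2599]
ft_force: [-4.6, 0.0, 7.5]
time_s: 12.95
position: [0.5797, -0.0619, 0.2599]
ft_force: [-5.6, 3.5, 7.1]
```

```bash
for i in 1; do python3 -m pendant '{"grip":[-1,-1,-1],"slide":[[-0.006,0.025,0],[-0.011,0.049,0],[-0.011,0.049,0]],"twist":[[0,0,0],[0,0,0],[0,0,0]]}' | grep -E "time|pos|force"; done
```

```text
time_s: 13.25
position: [0.5795, -0.0609, 0.2599]
ft_force: [-5.6, 4.4, 9.4]
```

```bash
python3 -m pendant '{"grip":[-1,-1,-1,-1,-1],"slide":[[0.015,-0.07,0],[0.03,-0.14,0],[0.045,-0.2,0],[0.055,-0.245,0],[0.055,-0.245,0]],"twist":[[0,0,0],[0,0,0],[0,0,0],[0,0,0],[0,0,0]]}' | grep -E "time|pos|force"; for i in 1 2; do python3 -m pendant '{"grip":[-1,-1,-1],"slide":[[0.006,-0.025,0],[0.011,-0.049,0],[0.011,-0.049,0]],"twist":[[0,0,0],[0,0,0],[0,0,0]]}' | grep -E "time|pos|force"; done
```

```text
time_s: 13.75
position: [0.58, -0.0631, 0.2599]
ft_force: [-7.2, 6.2, 9.5]
time_s: 14.05
position: [0.5801, -0.0637, 0.2599]
ft_force: [-6.6, 6.0, 8.9]
time_s: 14.35
position: [0.5802, -0.0641, 0.2599]
ft_force: [-6.4, 5.4, 9.5]
```

```bash
for i in 1 2; do python3 -m pendant '{"grip":[-1,-1,-1],"slide":[[0.006,-0.025,0],[0.008,-0.035,0],[0.008,-0.035,0]],"twist":[[0,0,0],[0,0,0],[0,0,0]]}' | grep -E "time|pos|force"; done
```

```text
time_s: 14.65
position: [0.5803, -0.0644, 0.2599]
ft_force: [-7.2, 6.6, 9.4]
time_s: 14.95
position: [0.5804, -0.0647, 0.2599]
ft_force: [-6.5, 7.5, 9.7]
```

```bash
for i in 1 2 3; do python3 -m pendant '{"grip":[-1,-1,-1],"slide":[[-0.006,0.025,0],[-0.011,0.049,0],[-0.011,0.049,0]],"twist":[[0,0,0],[0,0,0],[0,0,0]]}' | grep -E "time|pos|force"; done
```

```text
time_s: 15.25
position: [0.5803, -0.0642, 0.2599]
ft_force: [-6.4, 6.8, 10.1]
time_s: 15.55
position: [0.5802, -0.0639, 0.2599]
ft_force: [-6.7, 5.2, 8.7]
time_s: 15.85
position: [0.5801, -0.0638, 0.2599]
ft_force: [-5.4, 2.9, 7.7]
```

```bash
for i in 1 2 3; do python3 -m pendant '{"grip":[-1,-1,-1],"slide":[[-0.006,0.025,0],[-0.011,0.049,0],[-0.011,0.049,0]],"twist":[[0,0,0],[0,0,0],[0,0,0]]}' | grep -E "time|pos|force"; done
```

```text
time_s: 16.15
position: [0.58, -0.0636, 0.2599]
ft_force: [-4.5, -0.4, 6.9]
time_s: 16.45
position: [0.58, -0.0634, 0.2599]
ft_force: [-3.2, -1.9, 6.4]
time_s: 16.75
position: [0.5799, -0.0633, 0.2599]
ft_force: [-2.3, -3.8, 4.6]
```

The knob now stays put and the axial force has reversed, so the sear holds it. I'll unload the grip, open it and rise.

```bash
python3 -m pendant '{"grip":[-1,-1,-0.5,0,0.5,1,1,1],"slide":[[0.01,-0.045,0],[0.01,-0.045,0],[0.01,-0.045,0],[0.01,-0.045,0],[0.01,-0.045,0],[0.01,-0.045,0],[0.01,-0.045,0],[0.01,-0.045,0]],"twist":[[0,0,0],[0,0,0],[0,0,0],[0,0,0],[0,0,0],[0,0,0],[0,0,0],[0,0,0]]}'; python3 - <<'E'
from rig import read_camera
from h import *
c=read_camera("side"); cv2.imwrite(f"pics/side3.png",cv2.convertScaleAbs(cv2.resize(c["pixels"][100:300,270:430,::-1],None,fx=3,fy=3),alpha=1.6))
E
```

```text
time_s: 17.55
position: [0.5802, -0.0631, 0.2597]
ee_rot: [-3.141, -0.0, 1.793]
ft_force: [-0.9, 0.5, -0.1]
width: 1.001
```

View pics/side3.png

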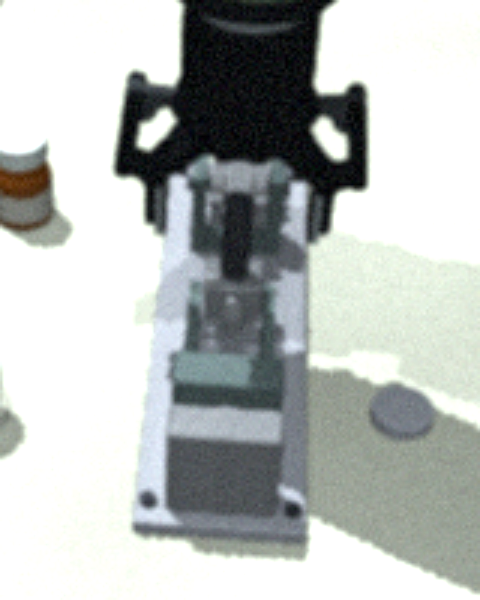

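```bash
python3 -m pendant '{"grip":[1,1,1,1,0.5,0,-0.5,-1],"slide":[[0,0,2.5],[0,0,5],[0,0,8],[0,0,8],[0.8,-4,8],[1.8,-8,8],[2.8,-12,8],[3.6,-15.9,8]],"twist":[[0,0,0],[0,0,0],[0,0,0],[0,0,0],[0,0,0],[0,0,0],[0,0,0],[0,0,0]]}';python3 -m pendant '{"grip":[-1,-1,-1,-1],"slide":[[0,0,-1],[0,0,-2],[0,0,-2],[0,0,-2]],"twist":[[0,0,0],[0,0,0],[0,0,0],[0,0,0]]}'; python3 - <<'E'
from rig import read_camera
from h import *
c=read_camera("side"); cv2.imwrite(f"pics/side4.png",cv2.convertScaleAbs(cv2.resize(c["pixels"][90:290,270:430,::-1],None,fx=3,fy=3),alpha=1.6))
W=cloud(c); m=(W[...,2]>.118)&(W[...,2]<.13)&(np.hypot(W[...,0]-.58,W[...,1]+.06)<.05); print(m.sum(),W[m].mean(0))
E
```

```text
time_s: 18.4
position: [0.6163, -0.2238, 0.3391]
ee_rot: [-3.141, -0.0, 1.792]
ft_force: [0.8, 0.2, 1.2]
width: 0.331
time_s: 18.8
position: [0.6164, -0.221, 0.3196]
ee_rot: [-3.141, -0.001, 1.794]
ft_force: [0.9, 0.5, 0.0]
width: 0.002
74 [ 0.58028548 -0.06137897  0.12278685]
```

View pics/side4.png

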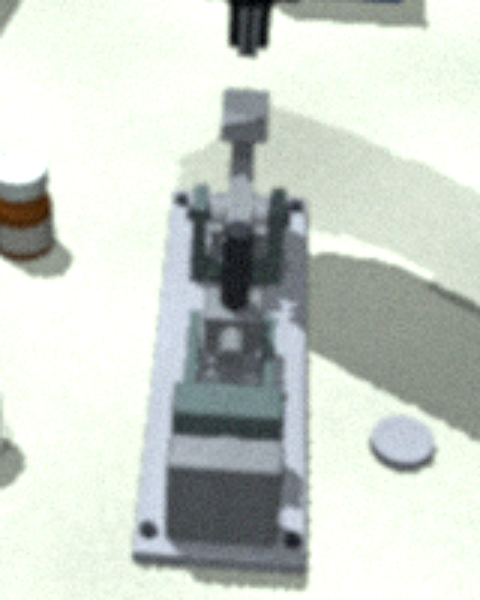

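The knob, drawn about 39 mm, stays caught with the hand off, at (237,265). The shut fingertips at (250,50) are over the paddle at (245,115). Now descending.

```bash
python3 -m pendant '{"grip":[-1,-1,-1,-1,-1,-1],"slide":[[0,0,-1.5],[0,0,-3],[0,0,-4],[0,0,-4.5],[0,0,-4.7],[0,0,-4.7]],"twist":[[0,0,0],[0,0,0],[0,0,0],[0,0,0],[0,0,0],[0,0,0]]}'|grep -E "time|pos|force"; for i in 1 2 3 ; do python3 -m pendant '{"grip":[-1,-1,-1],"slide":[[0,0,-0.1],[0,0,-0.15],[0,0,-0.15]],"twist":[[0,0,0],[0,0,0],[0,0,0]]}'|grep -E "time|pos|force"; done
```

```text
time_s: 19.45
position: [0.6163, -0.222, 0.273]
ft_force: [-0.3, -0.3, 1.2]
time_s: 19.75
position: [0.6162, -0.2221, 0.2713]
ft_force: [-0.4, 0.3, -0.1]
time_s: 20.05
position: [0.6162, -0.2221, 0.2696]
ft_force: [-1.2, 0.4, 0.2]
time_s: 20.35
position: [0.6162, -0.2224, 0.2685]
ft_force: [1.0, -1.5, 4.5]
```

Contact made. I'll press on in 1 mm steps.

```bash
for i in 1 2 3; do python3 -m pendant '{"grip":[-1,-1],"slide":[[0,0,-0.05],[0,0,-0.1]],"twist":[[0,0,0],[0,0,0]]}'|grep -E "time|pos|force"; done
```

```text
time_s: 20.55
position: [0.6162, -0.2227, 0.2677]
ft_force: [0.2, -3.7, 6.5]
time_s: 20.75
position: [0.6163, -0.2229, 0.2669]
ft_force: [1.0, -5.5, 8.4]
time_s: 20.95
position: [0.6163, -0.2232, 0.266]
ft_force: [0.3, -6.1, 8.0]
```

```bash
for i in 1 2 3; do python3 -m pendant '{"grip":[-1,-1],"slide":[[0,0,-0.05],[0,0,-0.1]],"twist":[[0,0,0],[0,0,0]]}'|grep -E "time|pos|force"; done
```

```text
time_s: 21.15
position: [0.6163, -0.2233, 0.265]
ft_force: [0.5, -6.0, 7.6]
time_s: 21.35
position: [0.6163, -0.2229, 0.2637]
ft_force: [0.9, -2.9, 2.4]
time_s: 21.55
position: [0.6162, -0.2221, 0.2622]
ft_force: [-0.3, -1.9, 3.7]
```

```bash
python3 - <<'E'
from rig import read_camera
from h import *
c=read_camera("side"); cv2.imwrite(f"pics/side5.png",cv2.convertScaleAbs(cv2.resize(c["pixels"][90:290,270:430,::-1],None,fx=3,fy=3),alpha=1.6))
W=cloud(c); m=(W[...,2]>.118)&(W[...,2]<.13)&(np.hypot(W[...,0]-.575,W[...,1]+.045)<.06); print(m.sum(),W[m].mean(0))
E
```

```text
76 [ 0.57041726 -0.01810875  0.12301477]
```

View pics/side5.png

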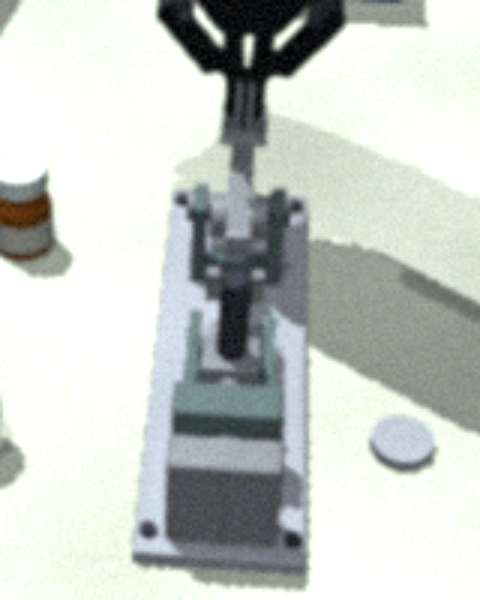

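It fired: the knob at (233,320) stands about 5 mm forward of rest, so the punch was driven. Now lifting off the paddle.

```bash
python3 -m pendant '{"grip":[-1,-1,-1,-1,-1,-1,-1,-1],"slide":[[0,0,0.3],[0,0,0.8],[0,0,1.5],[0,0,3],[0,0,5.5],[0,0,8.5],[0,0,12],[0,0,12]],"twist":[[0,0,0],[0,0,0],[0,0,0],[0,0,0],[0,0,0],[0,0,0],[0,0,0],[0,0,0]]}'; python3 -m pendant '{"grip":[-1,-1,-1],"slide":[[0,0,0],[0,0,0],[0,0,0]],"twist":[[0,0,0],[0,0,0],[0,0,0]]}'; python3 - <<'E'
from rig import read_camera
from h import *
c=read_camera("side"); cv2.imwrite(f"pics/side6.png",cv2.convertScaleAbs(cv2.resize(c["pixels"][90:290,230:430,::-1],None,fx=3,fy=3),alpha=1.6))
W=cloud(c); m=(W[...,2]>.118)&(W[...,2]<.13)&(np.hypot(W[...,0]-.572,W[...,1]+.035)<.06); print(m.sum(),W[m].mean(0))
W0=cloud(dict(np.load("side0.npz")))
for u,v in((351,128),(258,218),(404,236),(277,146)): print(W[v,u].round(4),W0[v,u].round(4))
E
```

```text
time_s: 22.4
position: [0.6164, -0.2223, 0.387]
ee_rot: [3.136, 0.003, 1.793]
ft_force: [0.9, -0.4, -0.3]
width: -0.0
time_s: 22.7
position: [0.6161, -0.222, 0.3813]
ee_rot: [-3.14, -0.001, 1.793]
ft_force: [-0.0, 0.5, -0.0]
width: 0.002
72 [ 0.57060025 -0.01811493  0.12346141]
[ 0.6166 -0.2211  0.0948] [ 0.6164 -0.2202  0.0954]
[0.726  0.0286 0.0353] [0.7265 0.0278 0.0343]
[ 0.4613 -0.0371  0.0066] [ 0.4613 -0.0368  0.0069]
[ 0.7541 -0.1466  0.0692] [ 0.753  -0.1441  0.0712]
```

View pics/side6.png

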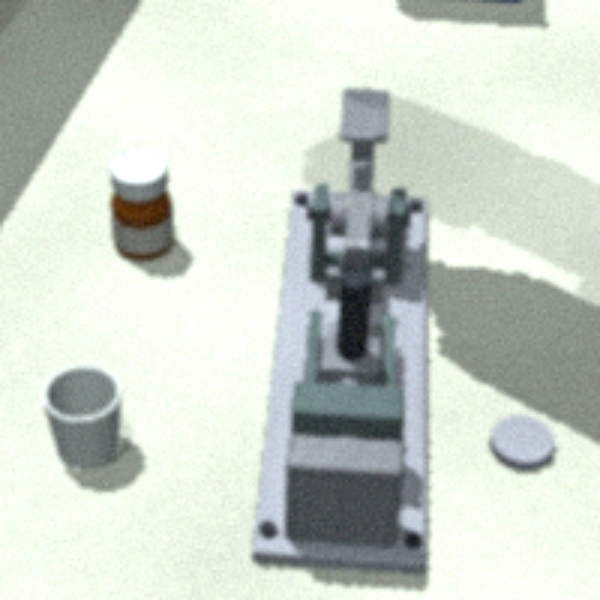

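The paddle at (365,115) is back up at 95 mm. The knob is forward of rest, and the cup, jar and spare cap are where they were.

```bash
python3 -c "
from rig import finish_job
print(finish_job())"
```

```text
the job is handed in; nothing more can be done
None
```

The stamp was cocked, held by the sear with the hand off, and then fired. I handed the job in at about 23 s of the 72 s.

- **Drawing back:** I gripped the knob across the stamp's y axis and drew it to about 40 mm. Three easing tests were needed. On the first two the sear had not yet caught and the knob followed my hand forward. The third time the knob stayed put and the axial force reversed.
- **Force on the end stop:** the pull on the knob peaked at about 12 N. I saw no rise in force that would mean the end stop was hit.
- **Sear holding alone:** after I opened the gripper and lifted away, the camera showed the knob still back at about 39 mm.
- **Firing:** pressing the paddle with the shut fingertips read at most 8.4 N vertically, about 10 N in total with the sideways drag. The sear let go after about 4–5 mm of paddle travel.
- **Last checks:**
  - The knob stands about 5 mm forward of its rest position, which fits a punch driven nearly or fully home. I did not see the punch tip itself.
  - The paddle has sprung back to about 95 mm.
  - The cup and spare cap read within about 1.5 mm of where they started. The jar's readings differ by about 3 mm, on a single pixel near its edge. I put that down to depth noise, since nothing came near the jar.
  - The arm is clear of everything.

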